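Fold out the crank grip and clamp the shoe last in the bench press

ROBOT

A 6-joint arm with a two-finger parallel gripper is mounted at the origin on the work surface. World frame = base frame: x ahead of the robot, y to its left, z up, the work surface at z = 0. Lengths are in m, angles in rad, forces in N, time in s.
With the tool pointing down it reaches from about 0.35 to 0.775 m from the base axis. Payload 7.3 kg.
Tool frame: the origin (TCP) lies midway between the tips of the shut fingers; the grasp point (between the pads) lies 19 mm behind it (hold_point_z is the z of the grasp point in the tool frame, in m); z points along the fingers, y is the line along which they close (so a half turn about z gives the same grasp; the last joint's range is limited). The gripper opens to 92 mm and grips with 3 to 60 N. Pads are 19 mm wide; open, the fingers measure 130 mm over their backs; the gripper's body (75 mm by 190 mm) begins 47 mm behind the grasp point.
Start: joints at [0.984, 0.342, 1.524, -0, 1.275, -0.146], TCP at [0.224, 0.475, 0.227] pointing down, gripper open.
Joint ranges: [-2.53, 2.53], [-0.77, 2.02], [0.04, 2.7], [-1, 4.14], [0.28, 2.66], [-3.11, 3.11]. Speed limits (rad/s): [2.57, 2.57, 3.14, 3.14, 3.14, 3.14].

INTERFACE

Orientations are given as a 3x3 rotation matrix whose columns are the frame's x, y, z axes.
In Python, from plant import state, snapshot, sign_off, silhouettes, hold_point_z gives the robot as it stands.
- The arm moves only by the shell command python3 -m jog 'ROWS' [OPENING] [FORCE]. ROWS is JSON, a list of rows, each an object with "linear": the shift along the tool's x, y, z in m, a list of three; "rotation": the turn, a rotation vector about the tool's x, y, z in rad, a list of three. A call has 1 to 5 rows; each row shifts and turns the commanded pose from where the row before left it, along the tool's axes as they then stand; what a row does not reach is not made up. A row lasts 1/10 s, in which the tool goes at most 50 mm and 8.59 degrees, less where a joint would pass 70% of its speed; a pose out of reach is approached as far as the arm can. A call is refused whole if a number of a shift passes 0.05 or a number of a turn 0.15, either way. A call with a gripper value outside its range is refused whole. OPENING is the finger opening in m, from 0 to 0.0918, set as the call begins (- or left out, the last holds). The fingers move at their own pace and stop on an object; FORCE is the grip in N (left out, the last holds). Time passes only in rows, so rows that do not move let the fingers close. It gives the time, the measured TCP pose, the force, the opening and the grip force at its end, in the units of the state.
- state(): the state, without advancing time (a new reading comes with each control period).
- snapshot(name): name is "side" or "top" or "wrist"; returns a dict with "image" (420x560x3 uint8, red, green, blue), "fx", "fy", "cx", "cy" (pixels), "extrinsics" (4x4, takes a point from world to camera coordinates). Camera axes: x right, y down, z forward; pixel columns grow to the right and rows downward; lengths in m; the calibration is good to about 2 mm. The wrist camera is an equidistant fisheye: a pixel r from the principal point sees the ray r / f radians off the axis. A picture is of the moment at which its call begins. There is no depth.
- sign_off(): hands the job in; it is judged then, once.
Trained networks look in the newest picture that a camera, given by its name, has taken for a name from the list of things; names that differ only in an ending like _2 or _b are one class to them, and where a whole thing is asked for, a point or a joint stands for the part that bears it (a point fixed in the world has none). Each returns a list of dicts, best first, with "score" (0 to 1); they miss things now and then, are a little off and sometimes report something else, mostly with a low value. They report only what shows in the picture. A call takes as long as a camera call.
- silhouettes(camera, target): "pixels" (420x560 bool, what is visible of it) and "box" ([centre column, centre row, width, height] in pixels, round what is visible of it).
The state is a dict: "time_s": time; "joint_pos": joint angles; "joint_vel": joint speeds; "effort": joint torques, N m; "tool_pos": TCP position; "ee_rot": TCP orientation; "ft_force": force on the tool from outside, world axes, zero at the start; "wrist_torque": the same for the moment, N m; "width": opening from 0.0 (shut) to 1.0 (fully open); "grasp_force": force on a finger pad.
Only numpy, scipy, OpenCV 4.12 (cv2) and the standard library are available. Lean on these libraries where they do the work, as an engineer would, in place of code of your own. Each camera call takes 0.05 s, during which the arm holds its last target. There are 200 camera calls.

TASK

The leather bottom has just been cemented to the shoe last in the green screw press. Fold the crank's grip up to its working position first, then wind the press down (clockwise seen from above) until its foot holds the last firmly, by feel and without crushing it. Let go with the grip left standing up and the last standing as it was, and leave the other things on the bench alone.

Things in the scene. Friction and masses are not known exactly. Their poses are not given: they have to be found in the camera images.
- press: green bench screw press bolted to the bench, bed 300 x 236 x 22 mm. Origin on the bench, under the screw's axis; z up, x towards the toe of the last, y across, towards one of the two columns (88 mm to either side). Crosshead top 192 mm over the bench, column nuts up to 205 mm
- ram: the press screw with the pressure foot below and the crank on top. Origin on the axis at the screw's lower end; sinks as the crank turns. The foot, a 44 mm steel disc, is set by hand on a stud: its underside is anything from 9 to 19 mm below this origin, not measured and different each time. The gap to the last is some 4 to 18 mm at the start
- crank_axis (a point): on the screw's axis, on the top face of the crank arm (about 244 mm over the bench at the start, sinking as the press is wound down). The arm is a flat grey iron bar, 17 mm wide and 10 mm thick, from here to the grip's fork; below it is a hub 34 mm in diameter, whose top lies 10 mm under this point
- grip_pin (a point): hinge pin of the folding grip in its fork at the outer end of the crank arm, 75 mm out from the screw's axis and 14 mm above the arm's top face; the pin is level and square to the arm
- grip_mid (a point): middle of the grip, on its centre line, 50 mm from the hinge pin. The grip is a black round sleeve 22 mm in diameter, from 16 to 84 mm from the pin, that spins freely on its own shank
- grip (a joint): fold angle of the grip in rad: 0 = folded flat over the arm, pointing to the screw's axis; 1.571 = upright, against its stop, the working position. It swings up and outwards about the pin, against a stiff friction hinge (0.18 N m, about 3 N at the middle of the sleeve), and stays wherever it is left, so a sideways push can also fold it back
- crank (a joint): angle of the crank in rad, growing clockwise seen from above, which lowers the screw by 16 mm a turn (2.55 mm per rad). Turns either way with a running friction of 0.3 N m (about 4 N at the grip), which also holds the screw where it is left; each 30 N between foot and last adds about 1 N at the grip
- last: bone-coloured shoe last, 260 mm long, 85 mm high, with a brown leather bottom, standing loose on the press's rubber cushion, toe to +x of its own frame. Origin level with the underside of the ball, right under the middle of the flat top of the heel part. To be held firmly is a force of 40 to 110 N from the foot; 130 N crushes it
- last_top (a point): middle of the flat top of the last's heel part (70 mm long), 85 mm above the last's origin, on which the foot comes down. Once it touches, the force grows by about 70 N per mm of screw travel (175 N per rad of the crank), the cushion giving way a little
- spare_last: another bone-coloured last of the same size, without leather, on the bench; leave alone
- hammer: hammer lying beside the press; leave alone
- rasp: long rasp with a wooden handle lying beside the press; leave alone
- tape: roll of masking tape, 100 mm; leave alone
- jar: brown jar, 75 mm high; leave alone
- roll: green tube of abrasive cloth, 120 mm long; leave alone
- caliper: steel caliper, 230 mm long; leave alone

How it is judged:
On the way, in this order (a step that is already met when the one before it is completed fails the run):
1. the grip is folded up to its working position with the crank still about where it was (value of joint grip above 1.45 rad and distance of grip_pin from where it was at the start of the episode below 0.03 m), for 0.2 s.
2. the press is wound down until its foot bears on the last, the grip still up (value of joint grip above 1.45 rad and contact force between ram and last above 15 N), for 0.2 s.
At the end, for the whole second after the job is handed in: the grip stands up (fold angle over 1.45 rad), the foot bears on the last with 40 to 110 N, the last stands upright (within 0.08 rad) with its top within 12 mm of the screw's axis in x and y, and the crank is at rest (value of joint grip above 1.45 rad and contact force between ram and last between 40 and 110 N and x of last_top in the frame of press between -0.012 and 0.012 m and y of last_top in the frame of press between -0.012 and 0.012 m and angle between last's own z axis and vertical below 0.08 rad and velocity of joint crank below 0.05 rad/s); the robot touches nothing.
It fails at once if the last was crushed: the foot bore on it with more than 130 N (contact force between ram and last above 130 N).
It fails at once if the crank was turned (its end moved by over 30 mm) with the grip not up (value of joint grip below 1.3 rad and distance of grip_pin from where it was at the start of the episode above 0.03 m).
It fails at once if a bystander was moved by more than 30 mm (distance of any of spare_last, hammer, rasp, tape, jar, roll, caliper from where it was at the start of the episode above 0.03 m).
It also fails if it takes over 72 s, if anything falls off the work surface, if the arm or the gripper's body presses on something with over 40 N, if the wrist force passes 120 N, or if a joint passes its speed limit or range.

## Working session

There is one attempt and no reset: what is moved stays moved. The work goes in short steps, Python scripts to look and compute and a shell command to move; the robot and the scene stay as the last step left them, time stands still between calls to the robot, and variables do not carry over. Pictures are saved under pics/ and viewed, at most 10 in all, crops included, and the job is handed in when it is done.

```bash
mkdir -p pics; ls
python3 - <<'E'
from plant import *
import cv2,numpy as np
print(state(),hold_point_z)
for n in("side","top"):
    s=snapshot(n);cv2.imwrite(f"pics/{n}0.png",s["image"][:,:,::-1]);print(n,s["fx"],s["fy"],s["cx"],s["cy"],np.round(s["extrinsics"],4).tolist())
    for t in("press","ram","crank_axis","grip","grip_mid","last","grip_pin"):
        r=silhouettes(n,t);print(t,[(round(float(q["score"]),2),np.round(q["box"],1).tolist()) for q in r[:2]])
E
```

```text
pics
{'time_s': 0.0, 'joint_pos': array([ 9.83969674e-01,  3.42728455e-01,  1.52500632e+00,  2.30439898e-05,
        1.27540705e+00, -1.45997139e-01]), 'joint_vel': array([ 0.00103093, -0.00148995, -0.00206516, -0.00063703,  0.00177808,
        0.00111392]), 'effort': array([-1.62954784e-03, -4.31219566e+01, -2.44224733e+01,  7.16647971e-02,
        5.56956267e-02, -1.15626049e-04]), 'tool_pos': array([0.22375806, 0.47448196, 0.22604573]), 'ee_rot': array([[-9.04395051e-01,  4.26695235e-01, -8.76169520e-04],
       [ 4.26696063e-01,  9.04394182e-01, -1.27779466e-03],
       [ 2.47173725e-04, -1.52948925e-03, -9.99998800e-01]]), 'ft_force': array([-1.09233272,  0.35358304, -0.33979739]), 'wrist_torque': array([ 0.03041579, -0.0091322 , -0.03070365]), 'grasp_force': 0.0, 'width': 1.0019794270946771} -0.0188
side 390.46382433677394 390.46382433677394 280.9532352381776 211.14221913806557 [[0.9017, -0.4322, -0.0124, -0.4505], [-0.2872, -0.5772, -0.7644, 0.2549], [0.3232, 0.6929, -0.6446, 1.286], [0.0, 0.0, 0.0, 1.0]]
press [(0.84, [308.5, 241.8, 102.8, 91.5]), (0.53, [296.4, 212.3, 15.5, 
[... 339 characters left out ...]
]), (0.38, [305.1, 239.7, 47.1, 43.4])]
top 535.0614479959445 535.0614479959445 281.0046362871608 213.49254528644698 [[-0.0066, -0.9999, -0.0155, -0.0057], [-0.982, 0.0094, -0.1887, 0.5139], [0.1888, 0.0139, -0.9819, 1.6762], [0.0, 0.0, 0.0, 1.0]]
press [(0.71, [300.9, 199.1, 99.6, 107.9])]
ram [(0.89, [319.9, 207.4, 26.2, 28.9])]
crank_axis [(0.51, [319.2, 208.4, 32.2, 30.4]), (0.17, [319.5, 207.8, 26.2, 21.8])]
grip [(0.75, [322.2, 260.4, 20.2, 18.7]), (0.74, [318.8, 208.8, 25.5, 26.7])]
grip_mid [(0.69, [316.2, 203.6, 23.8, 17.1])]
last [(0.64, [138.4, 267.6, 28.9, 32.6]), (0.58, [302.2, 199.7, 44.0, 73.3])]
grip_pin [(0.62, [137.9, 268.2, 31.0, 30.4]), (0.57, [422.4, 198.2, 29.5, 77.6])]
```

Run:
```python
import cv2
a=cv2.imread("pics/side0.png")[150:310,220:390];b=cv2.imread("pics/top0.png")[120:280,215:385]
c=cv2.hconcat([cv2.resize(a,(400,376),interpolation=2),cv2.resize(b,(400,376),interpolation=2)]);
d=cv2.hconcat([cv2.resize(cv2.imread(f"pics/{n}0.png"),(400,300),interpolation=3)[:224] if 0 else cv2.resize(cv2.imread(f"pics/{n}0.png"),(298,224),interpolation=3) for n in("side","top")])
d=cv2.copyMakeBorder(d,0,0,0,800-596,0)
cv2.imwrite("pics/c0.png",cv2.vconcat([c,d]))
```

```text
(no output)
```

View pics/c0.png

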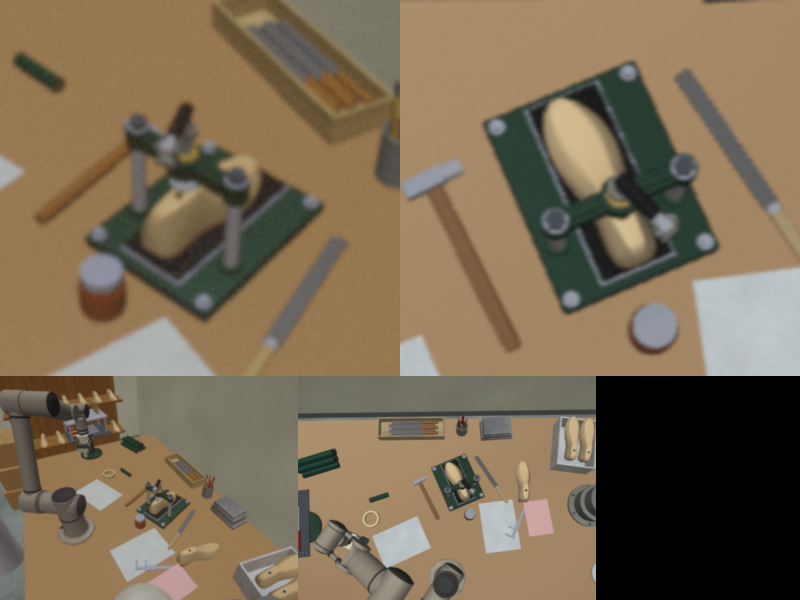

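The picture shows the press with the toe up-left in the top view. The column nuts are at about (281,214) and (335,191), the hub at about (306,201) and the pin fork at about (328,216). The folded grip lies over the arm, which points towards −x, −y. I'll convert these to world positions.

```bash
cat > h.py <<'E'
import numpy as np
from plant import *
K={"side":(390.4638,280.953,211.142,[[0.9017,-0.4322,-0.0124,-0.4505],[-0.2872,-0.5772,-0.7644,0.2549],[0.3232,0.6929,-0.6446,1.286]]),
"top":(535.0614,281.0046,213.4925,[[-0.0066,-0.9999,-0.0155,-0.0057],[-0.982,0.0094,-0.1887,0.5139],[0.1888,0.0139,-0.9819,1.6762]])}
def ray(n,u,v,z):
    f,cx,cy,E=K[n];E=np.array(E);R,t=E[:,:3],E[:,3];c=-R.T@t;d=R.T@np.array([(u-cx)/f,(v-cy)/f,1]);return c+d*(z-c[2])/d[2]
def proj(n,p):
    f,cx,cy,E=K[n];E=np.array(E);q=E[:,:3]@p+E[:,3];return np.array([f*q[0]/q[2]+cx,f*q[1]/q[2]+cy])
E
python3 - <<'E'
from h import *
np.set_printoptions(precision=4,suppress=True)
T=lambda x,y:((x-400)/2.353+215,y/2.35+120)
S=lambda x,y:(x/2.353+220,y/2.35+150)
L=ray("top",*T(555,220),.203);R=ray("top",*T(683,166),.203);print(L,R,(L+R)/2,np.linalg.norm(L-R))
L2=ray("side",*S(137,124),.203);R2=ray("side",*S(236,178),.203);print(L2,R2,(L2+R2)/2,np.linalg.norm(L2-R2))
for z in (.245,.258):print("pin",ray("top",*T(665,225),z))
C=(L+R)/2;C[2]=.244;u=proj("top",C);print("axis proj in crop",(u-[215,120])*2.353+[400,0])
for c in ("top",):
  m=silhouettes(c,"grip_mid")
E
```

```text
[ 0.4838 -0.0116  0.203 ] [ 0.5513 -0.1726  0.203 ] [ 0.5176 -0.0921  0.203 ] 0.17453901335028563
[ 0.4831 -0.0194  0.203 ] [ 0.5513 -0.1798  0.203 ] [ 0.5172 -0.0996  0.203 ] 0.1743842172568762
pin [ 0.4683 -0.1452  0.245 ]
pin [ 0.4659 -0.1442  0.258 ]
axis proj in crop [620.366  186.0883]
```

```bash
python3 -m jog '[{"linear":[0,0,-0.045],"rotation":[0,0,0]},{"linear":[0,0,-0.045],"rotation":[0,0,0]},{"linear":[0,0,-0.045],"rotation":[0,0,0]},{"linear":[0,0,-0.04],"rotation":[0,0,0]}]'
python3 -m jog '[{"linear":[-0.035,-0.031,0],"rotation":[0,0,0]},{"linear":[-0.035,-0.031,0],"rotation":[0,0,0]},{"linear":[-0.035,-0.031,0],"rotation":[0,0,0]},{"linear":[-0.035,-0.031,0],"rotation":[0,0,0]},{"linear":[-0.035,-0.031,0],"rotation":[0,0,0]}]'
python3 -m jog '[{"linear":[-0.035,-0.031,0],"rotation":[0,0,0]},{"linear":[-0.035,-0.031,0],"rotation":[0,0,0]},{"linear":[-0.035,-0.031,0],"rotation":[0,0,0]},{"linear":[-0.035,-0.031,0],"rotation":[0,0,0]},{"linear":[-0.035,-0.031,0],"rotation":[0,0,0]}]'
python3 -m jog '[{"linear":[-0.035,-0.031,0],"rotation":[0,0,0]},{"linear":[-0.035,-0.031,0],"rotation":[0,0,0]},{"linear":[-0.035,-0.031,0],"rotation":[0,0,0]},{"linear":[-0.035,-0.031,0],"rotation":[0,0,0]},{"linear":[0,0,0],"rotation":[0,0,0.145]}]'
python3 -m jog '[{"linear":[0,0,0],"rotation":[0,0,0.148]},{"linear":[0,0,0],"rotation":[0,0,0.148]},{"linear":[0,0,0],"rotation":[0,0,0.148]},{"linear":[0,0,0],"rotation":[0,0,0.148]},{"linear":[0,0,0],"rotation":[0,0,0.148]}]'
python3 -m jog '[{"linear":[0,0,0],"rotation":[0,0,0.148]},{"linear":[0,0,0],"rotation":[0,0,0.148]},{"linear":[0,0,0],"rotation":[0,0,0.148]},{"linear":[0,0,0],"rotation":[0,0,0.148]},{"linear":[0,0,0],"rotation":[0,0,0.148]}]'
python3 -m jog '[{"linear":[0,0,0],"rotation":[0,0,0.148]},{"linear":[0,0,0],"rotation":[0,0,0.148]},{"linear":[0,0,0],"rotation":[0,0,0]},{"linear":[0,0,0],"rotation":[0,0,0]}]'
python3 - <<'E'
from h import *
import cv2
s=snapshot("wrist");im=s["image"];np.save("w1.npy",im)
import pickle;pickle.dump(s,open("w1.pkl","wb"))
print(state()["joint_pos"],s["fx"],s["cx"],s["cy"],np.round(s["extrinsics"],4).tolist())
for t in("crank_axis","grip","grip_mid","grip_pin","ram"):
    r=silhouettes("wrist",t);print(t,[(round(float(q["score"]),2),np.round(q["box"],1).tolist()) for q in r[:2]])
cv2.imwrite("pics/w1.png",im[:,:,::-1])
E
```

```text
time_s: 1.25
tool_pos: [0.2238, 0.4746, 0.4042]
ee_rot: [[-0.904, 0.427, 0.001], [0.427, 0.904, 0.001], [-0.0, 0.002, -1.0]]
ft_force: [0.1, 0.6, -0.6]
width: 0.998
grasp_force: 0.0
time_s: 1.75
tool_pos: [0.3163, 0.2583, 0.4019]
ee_rot: [[-0.905, 0.426, 0.001], [0.426, 0.905, 0.0], [-0.0, 0.001, -1.0]]
ft_force: [0.6, -0.2, 0.3]
width: 1.002
grasp_force: 0.0
time_s: 2.25
tool_pos: [0.4085, 0.0432, 0.402]
ee_rot: [[-0.904, 0.427, 0.001], [0.427, 0.904, 0.0], [-0.001, 0.001, -1.0]]
ft_force: [0.4, 0.9, 0.6]
width: 1.001
grasp_force: 0.0
time_s: 2.75
tool_pos: [0.4832, -0.1315, 0.3999]
ee_rot: [[-0.83, 0.557, -0.002], [0.557, 0.83, -0.0], [0.002, -0.002, -1.0]]
ft_force: [-0.5, 0.6, -0.7]
width: 1.0
grasp_force: 0.0
time_s: 3.25
tool_pos: [0.4819, -0.1268, 0.4017]
ee_rot: [[-0.237, 0.972, 0.0], [0.972, 0.237, 0.0], [0.0, 0.0, -1.0]]
ft_force: [-0.1, -0.2, -0.4]
width: 1.0
grasp_force: 0.0
time_s: 3.75
tool_pos: [0.4819, -0.1267, 0.4017]
ee_rot: [[0.48, 0.877, 0.0], [0.877, -0.48, 0.0], [0.0, -0.0, -1.0]]
ft_force: [-1.0, 0.0, -0.8]
width: 1.0
grasp_force: 0.0
time_s: 4.15
tool_pos: [0.4819, -0.1267, 0.4017]
ee_rot: [[0.708, 0.706, 0.0], [0.706, -0.708, 0.0], [0.0, -0.0, -1.0]]
ft_force: [-0.6, -0.3, 0.3]
width: 0.997
grasp_force: 0.0
[-4.11099227e-01  2.19047992e-01  1.22255540e+00  1.06456559e-04
  1.70001719e+00  3.76292756e-01] 325.19226210127806 277.7488285467388 210.48730929857248 [[0.7067, -0.7075, 0.0003, -0.4307], [-0.6837, -0.6827, 0.2578, 0.1649], [-0.1822, -0.1823, -0.9662, 0.6234], [0.0, 0.0, 0.0, 1.0]]
crank_axis [(0.89, [280.9, 178.3, 36.4, 102.3])]
grip [(0.71, [280.0, 182.7, 28.2, 93.7])]
grip_mid [(0.87, [279.0, 171.7, 23.4, 75.5])]
grip_pin [(0.96, [277.0, 176.8, 37.4, 106.4])]
ram [(0.75, [337.6, 318.9, 75.5, 18.7]), (0.68, [278.5, 179.1, 33.6, 102.8])]
```

View pics/w1.png

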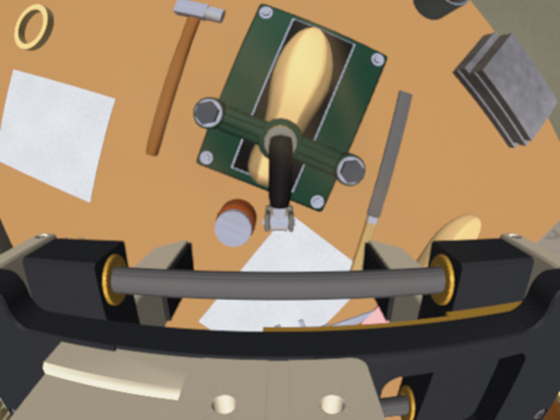

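The wrist view shows the fork and pin at (279,217), the sleeve running up to about (283,138), and the column nuts at (208,112) and (350,169).

```bash
cat >> h.py <<'E'
def wray(s,u,v,z):
    E=s["extrinsics"];R,t=E[:3,:3],E[:3,3];c=-R.T@t
    a=np.array([u-s["cx"],v-s["cy"]])/s["fx"];r=np.hypot(*a);d=R.T@np.array([*(a*(np.sin(r)/max(r,1e-9))),np.cos(r)]);return c+d*(z-c[2])/d[2]
E
python3 - <<'E'
from h import *
import pickle
np.set_printoptions(precision=4,suppress=True)
s=pickle.load(open("w1.pkl","rb"))
L=wray(s,208,112,.205);R=wray(s,350,169,.205);ax=(L+R)/2;print(L,R,ax,np.linalg.norm(L-R))
p=wray(s,279,217,.258);print("pin",p,p[:2]-ax[:2],np.hypot(*(p-ax)[:2]),np.degrees(np.arctan2(*(p-ax)[1::-1])))
for u,v in((270,160),(292,160),(268,195),(290,195)):print(wray(s,u,v,.258))
E
```

```text
[ 0.4887 -0.0129  0.205 ] [ 0.5547 -0.1687  0.205 ] [ 0.5217 -0.0908  0.205 ] 0.16913561285241746
pin [ 0.47   -0.1409  0.258 ] [-0.0517 -0.0501] 0.07199701600222728 -135.87084097081117
[ 0.5031 -0.096   0.258 ]
[ 0.5175 -0.1105  0.258 ]
[ 0.478  -0.1182  0.258 ]
[ 0.4928 -0.133   0.258 ]
```

```bash
python3 -m jog '[{"linear":[0.043,0.003,0],"rotation":[0,0,0]},{"linear":[0,0,0.04],"rotation":[0,0,0]},{"linear":[0,0,0.04],"rotation":[0,0,0]},{"linear":[0,0,0.04],"rotation":[0,0,0]},{"linear":[0,0,0.02],"rotation":[0,0,0]}]'
python3 -m jog '[{"linear":[0,0,0.01],"rotation":[0,0,0]},{"linear":[0,0,0.01],"rotation":[0,0,0]},{"linear":[0,0,0],"rotation":[0,0,0]}]'
python3 -m jog '[{"linear":[0,0,0],"rotation":[0,0,0]},{"linear":[0,0,0],"rotation":[0,0,0]},{"linear":[0,0,0],"rotation":[0,0,0]},{"linear":[0,0,0],"rotation":[0,0,0]},{"linear":[0,0,0],"rotation":[0,0,0]}]' 0.01 15
python3 -m jog '[{"linear":[0,0,0],"rotation":[0,0,0]},{"linear":[0,0,0],"rotation":[0,0,0]},{"linear":[0,0,0],"rotation":[0,0,0]},{"linear":[0,0,0],"rotation":[0,0,0]},{"linear":[0,0,0],"rotation":[0,0,0]}]'
python3 - <<'E'
from h import *
import cv2
a=snapshot("wrist")["image"];b=cv2.resize(snapshot("side")["image"][150:270,240:400],(560,420),interpolation=2)
cv2.imwrite("pics/g1.png",cv2.resize(cv2.hconcat([a,b]),(800,300))[:,:,::-1])
E
```

```text
time_s: 4.95
tool_pos: [0.5132, -0.098, 0.2582]
ee_rot: [[0.71, 0.704, -0.005], [0.704, -0.71, 0.002], [-0.002, -0.005, -1.0]]
ft_force: [-0.2, 0.6, -0.6]
width: 1.004
grasp_force: 0.0
time_s: 5.25
tool_pos: [0.5146, -0.0987, 0.2414]
ee_rot: [[0.711, 0.703, -0.001], [0.703, -0.711, 0.0], [-0.0, -0.001, -1.0]]
ft_force: [0.6, -0.3, -0.6]
width: 1.003
grasp_force: 0.0
time_s: 5.75
tool_pos: [0.5147, -0.0987, 0.242]
ee_rot: [[0.711, 0.703, 0.001], [0.703, -0.711, -0.0], [0.0, 0.0, -1.0]]
ft_force: [0.3, 1.2, -0.1]
width: 0.615
grasp_force: 0.0
time_s: 6.25
tool_pos: [0.5142, -0.0981, 0.2416]
ee_rot: [[0.711, 0.703, -0.001], [0.703, -0.711, 0.001], [0.0, -0.002, -1.0]]
ft_force: [-1.0, 2.5, 1.6]
width: 0.231
grasp_force: 15.0
```

View pics/g1.png

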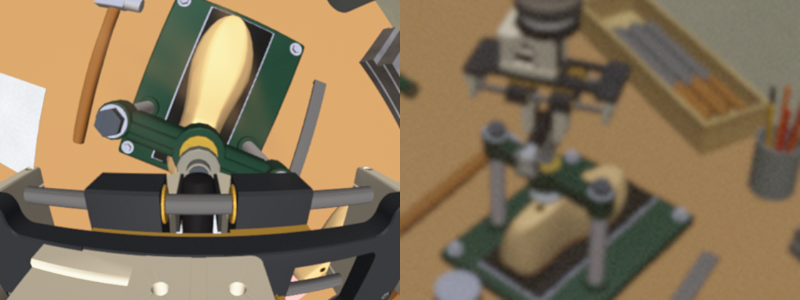

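The fingers hold the sleeve at 21 mm opening. In the wrist view the fork is just ahead of them, with the fingers straddling the grip. Next I swing the grip up on an arc about the pin.

```bash
python3 -m jog '[{"linear":[-0.001,0,-0.0115],"rotation":[0,0,0]},{"linear":[-0.003,0,-0.011],"rotation":[0,0,0]},{"linear":[0,0,0],"rotation":[0,0,0]}]'
python3 -m jog '[{"linear":[-0.005,0,-0.0105],"rotation":[0,0,0]},{"linear":[-0.0065,0,-0.0095],"rotation":[0,0,0]},{"linear":[0,0,0],"rotation":[0,0,0]}]'
python3 -m jog '[{"linear":[-0.008,0,-0.008],"rotation":[0,0,0]},{"linear":[-0.0095,0,-0.0065],"rotation":[0,0,0]},{"linear":[0,0,0],"rotation":[0,0,0]}]'
python3 -m jog '[{"linear":[-0.0105,0,-0.005],"rotation":[0,0,0]},{"linear":[-0.011,0,-0.003],"rotation":[0,0,0]},{"linear":[0,0,0],"rotation":[0,0,0]}]'
python3 -m jog '[{"linear":[-0.0055,0,-0.0005],"rotation":[0,0,0]},{"linear":[-0.003,0,0],"rotation":[0,0,0]},{"linear":[0,0,0],"rotation":[0,0,0]}]'
python3 -m jog '[{"linear":[-0.002,0,0],"rotation":[0,0,0]},{"linear":[0,0,0],"rotation":[0,0,0]}]'
python3 -m jog '[{"linear":[-0.002,0,0],"rotation":[0,0,0]},{"linear":[0,0,0],"rotation":[0,0,0]}]'
python3 - <<'E'
from h import *
import cv2
a=snapshot("wrist")["image"];b=cv2.resize(snapshot("side")["image"][150:270,240:400],(560,420),interpolation=2)
cv2.imwrite("pics/g2.png",cv2.resize(cv2.hconcat([a,b]),(800,300))[:,:,::-1])
E
```

```text
time_s: 6.65
tool_pos: [0.5107, -0.1019, 0.2655]
ee_rot: [[0.711, 0.703, -0.002], [0.703, -0.711, -0.0], [-0.002, -0.001, -1.0]]
ft_force: [-5.8, 1.3, -0.5]
width: 0.233
grasp_force: 15.0
time_s: 6.95
tool_pos: [0.5024, -0.1102, 0.2858]
ee_rot: [[0.712, 0.703, -0.001], [0.703, -0.712, -0.0], [-0.001, -0.0, -1.0]]
ft_force: [-6.1, 2.2, -1.5]
width: 0.232
grasp_force: 15.0
time_s: 7.25
tool_pos: [0.4903, -0.1224, 0.3004]
ee_rot: [[0.711, 0.703, 0.001], [0.703, -0.711, 0.0], [0.001, 0.0, -1.0]]
ft_force: [-4.7, 2.7, -0.4]
width: 0.234
grasp_force: 15.0
time_s: 7.55
tool_pos: [0.4755, -0.1373, 0.3086]
ee_rot: [[0.711, 0.703, 0.003], [0.703, -0.711, 0.0], [0.002, 0.002, -1.0]]
ft_force: [-3.9, 4.0, 0.3]
width: 0.237
grasp_force: 15.0
time_s: 7.85
tool_pos: [0.4706, -0.1427, 0.3096]
ee_rot: [[0.711, 0.703, 0.005], [0.703, -0.711, 0.0], [0.004, 0.003, -1.0]]
ft_force: [-0.8, 4.9, 0.8]
width: 0.237
grasp_force: 15.0
time_s: 8.05
tool_pos: [0.4694, -0.1439, 0.3097]
ee_rot: [[0.711, 0.703, 0.005], [0.703, -0.711, 0.0], [0.004, 0.004, -1.0]]
ft_force: [-1.0, 6.6, 1.8]
width: 0.237
grasp_force: 15.0
time_s: 8.25
tool_pos: [0.468, -0.1453, 0.3098]
ee_rot: [[0.711, 0.703, 0.006], [0.704, -0.711, 0.0], [0.004, 0.004, -1.0]]
ft_force: [0.2, 5.8, 2.3]
width: 0.237
grasp_force: 15.0
```

View pics/g2.png

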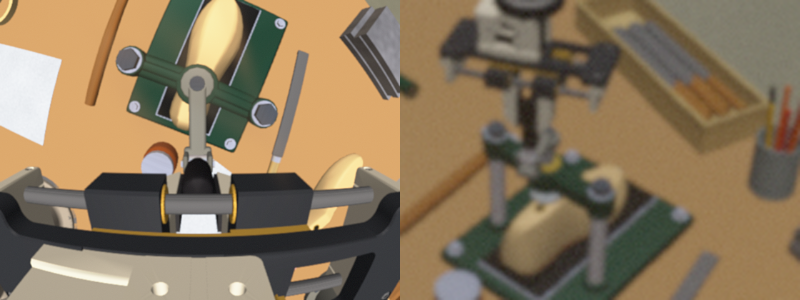

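```bash
python3 -m jog '[{"linear":[-0.002,0,0],"rotation":[0,0,0]},{"linear":[0,0,0],"rotation":[0,0,0]}]'
python3 -m jog '[{"linear":[-0.002,0,0],"rotation":[0,0,0]},{"linear":[0,0,0],"rotation":[0,0,0]}]'
python3 -m jog '[{"linear":[-0.002,0,0],"rotation":[0,0,0]},{"linear":[0,0,0],"rotation":[0,0,0]}]'
python3 - <<'E'
from h import *
import pickle
for n in("wrist",):
  s=snapshot(n);pickle.dump(s,open("w2.pkl","wb"))
  for t in("grip_mid","crank_axis","grip_pin"):
    print(t,[(round(float(q["score"]),2),np.round(q["box"],1).tolist()) for q in silhouettes(n,t)[:2]])
E
```

```text
time_s: 8.55
tool_pos: [0.4667, -0.1467, 0.3099]
ee_rot: [[0.711, 0.704, 0.006], [0.704, -0.711, 0.0], [0.004, 0.004, -1.0]]
ft_force: [1.0, 6.6, 1.4]
width: 0.232
grasp_force: 15.0
time_s: 8.75
tool_pos: [0.4652, -0.1482, 0.3098]
ee_rot: [[0.711, 0.703, 0.006], [0.703, -0.711, 0.0], [0.004, 0.004, -1.0]]
ft_force: [-0.2, 6.6, 3.0]
width: 0.233
grasp_force: 15.0
time_s: 8.95
tool_pos: [0.4638, -0.1496, 0.3098]
ee_rot: [[0.711, 0.704, 0.006], [0.704, -0.711, -0.0], [0.004, 0.004, -1.0]]
ft_force: [-0.5, 6.1, 2.6]
width: 0.233
grasp_force: 15.0
grip_mid [(0.78, [276.9, 242.7, 48.1, 60.9])]
crank_axis [(0.98, [276.8, 178.5, 47.9, 183.8])]
grip_pin [(0.88, [276.8, 178.6, 53.8, 185.2])]
```

```bash
python3 -m jog '[{"linear":[-0.003,0,0],"rotation":[0,0,0]},{"linear":[0,0,0],"rotation":[0,0,0]}]'
python3 -m jog '[{"linear":[-0.003,0,0],"rotation":[0,0,0]},{"linear":[0,0,0],"rotation":[0,0,0]}]'
python3 - <<'E'
from h import *
import pickle
np.set_printoptions(precision=4,suppress=True)
s=pickle.load(open("w2.pkl","rb"))
L=wray(s,179,84,.205);R=wray(s,367,158,.205);print(L,R,(L+R)/2,wray(s,276,116,.244),wray(s,276,242,.258))
m=silhouettes("wrist","crank_axis")[0]["pixels"]
for v in range(90,290,12):
  c=np.where(m[v])[0]
  if len(c):print(v,c.min(),c.max())
import cv2
im=snapshot("wrist")["image"][90:330,170:390]
cv2.imwrite("pics/g3.png",cv2.resize(im,(550,600),interpolation=2)[:,:,::-1])
E
```

```text
time_s: 9.35
tool_pos: [0.4617, -0.1517, 0.3097]
ee_rot: [[0.711, 0.703, 0.006], [0.703, -0.711, 0.0], [0.004, 0.004, -1.0]]
ft_force: [0.3, 7.1, 1.1]
width: 0.234
grasp_force: 15.0
time_s: 9.55
tool_pos: [0.4603, -0.153, 0.3096]
ee_rot: [[0.71, 0.704, 0.007], [0.704, -0.71, 0.002], [0.007, 0.004, -1.0]]
ft_force: [4.0, 9.8, 0.2]
width: 0.234
grasp_force: 14.9
[ 0.4827 -0.018   0.205 ] [ 0.5477 -0.172   0.205 ] [ 0.5152 -0.095   0.205 ] [ 0.517 -0.096  0.244] [ 0.4565 -0.156   0.258 ]
90 263 288
102 253 298
114 253 299
126 260 291
138 264 288
150 264 288
162 264 289
174 264 288
186 264 288
198 258 295
210 255 297
222 253 300
234 257 296
246 254 298
258 253 299
270 256 299
```

View pics/g3.png

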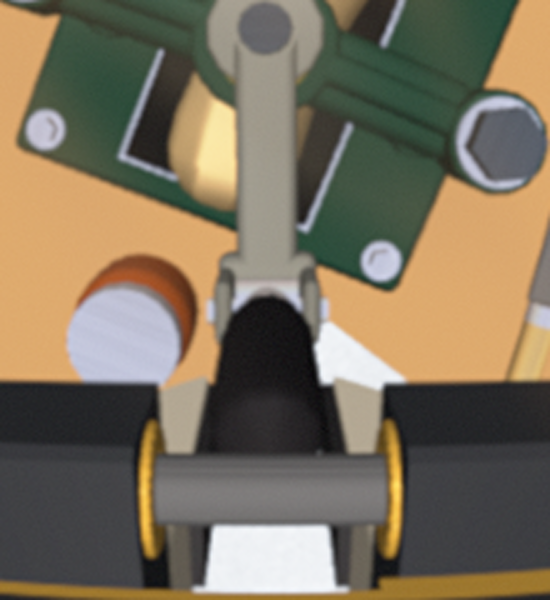

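```bash
python3 -m jog '[{"linear":[-0.002,0,0],"rotation":[0,0,0]},{"linear":[0,0,0],"rotation":[0,0,0]},{"linear":[0,0,0],"rotation":[0,0,0]}]'
python3 - <<'E'
from h import *
s=state();print(s["tool_pos"],s["ft_force"],s["wrist_torque"])
for i in range(3):
  snapshot("side");r=silhouettes("side","grip_mid");print([(round(float(q["score"]),2),np.round(q["box"],1).tolist()) for q in r[:2]])
print(state()["ft_force"])
for c in (.075,.082):
  d=np.array([-.7,-.71]);print(proj("side",np.r_[np.array([.518,-.0945])+c*d,.3]),proj("side",np.r_[np.array([.518,-.0945])+c*d,.258]))
E
```

```text
time_s: 9.95
tool_pos: [0.4593, -0.1541, 0.3095]
ee_rot: [[0.71, 0.704, 0.008], [0.704, -0.71, 0.002], [0.007, 0.004, -1.0]]
ft_force: [6.4, 10.2, -1.0]
width: 0.23
grasp_force: 14.1
[ 0.45931395 -0.15408567  0.30954676] [ 6.4042269  10.20382642 -0.99122612] [ 1.80317936 -0.81678428  0.00934023]
[(0.53, [252.8, 228.2, 39.7, 35.1]), (0.49, [292.5, 201.7, 7.8, 18.2])]
[]
[(0.71, [341.8, 286.7, 52.7, 75.2]), (0.68, [290.6, 200.7, 9.1, 18.7])]
[ 5.44754585 11.0856157   0.50605492]
[291.00951008 203.3271008 ] [290.95050141 214.24309556]
[290.27345722 204.76266394] [290.23133165 215.69243109]
```

```bash
cat > r.py <<'E'
# averaged forces in tool axes, with angle about the estimated centre
from h import *
import sys
n=int(sys.argv[1]) if len(sys.argv)>1 else 0
C=np.array([.5138,-.1000]);ex=np.array([.711,.703]);ey=np.array([.703,-.711])
F=[]
for i in range(n+1):
    if i:snapshot("side")
    s=state();F.append(s["ft_force"])
F=np.array(F);f=F.mean(0)
p=s["tool_pos"][:2]-C;r=np.hypot(*p);o=p/r;t=np.array([o[1],-o[0]])
th=np.degrees(np.arctan2(-p@ey,-p@ex))
print(f"t={s['time_s']:.2f} th={th:.1f} r={r*1e3:.1f} z={s['tool_pos'][2]:.4f} drag={-f[:2]@t:.2f} out={f[:2]@o:.2f} fz={f[2]:.1f} sd={(F[:,:2]@t).std():.2f}")
E
python3 -m jog '[{"linear":[0.002,0,0],"rotation":[0,0,0]},{"linear":[0,0,0],"rotation":[0,0,0]}]' - 30; python3 r.py 3
python3 -m jog '[{"linear":[0.002,0,0],"rotation":[0,0,0]},{"linear":[0,0,0],"rotation":[0,0,0]},{"linear":[0,0,0],"rotation":[0,0,0]}]' - 30; python3 r.py 3
python3 - <<'E'
import numpy as np
for d in(7.5,):
  for k in range(0,360,15):
    a=np.radians([k,k+7.5,k+15]);print(k,np.round(-75*np.diff(np.cos(a)),1),np.round(-75*np.diff(np.sin(a)),1))
E
```

```text
time_s: 10.45
tool_pos: [0.4599, -0.1535, 0.3096]
ee_rot: [[0.71, 0.704, 0.006], [0.704, -0.71, 0.0], [0.004, 0.004, -1.0]]
ft_force: [2.5, 7.9, 0.5]
width: 0.222
grasp_force: 29.4
t=10.60 th=-0.1 r=76.0 z=0.3096 drag=-3.88 out=-6.90 fz=1.2 sd=0.16
time_s: 10.9
tool_pos: [0.4605, -0.1531, 0.3096]
ee_rot: [[0.711, 0.703, 0.004], [0.703, -0.711, -0.002], [0.002, 0.004, -1.0]]
ft_force: [-2.6, 4.8, 7.0]
width: 0.225
grasp_force: 29.7
t=11.05 th=-0.2 r=75.2 z=0.3096 drag=-4.68 out=-1.67 fz=7.4 sd=0.48
0 [0.6 1.9] [-9.8 -9.6]
15 [3.2 4.3] [-9.3 -8.8]
30 [5.5 6.5] [-8.2 -7.4]
45 [7.4 8.2] [-6.5 -5.5]
60 [8.8 9.3] [-4.3 -3.2]
75 [9.6 9.8] [-1.9 -0.6]
90 [9.8 9.6] [0.6 1.9]
105 [9.3 8.8] [3.2 4.3]
120 [8.2 7.4] [5.5 6.5]
135 [6.5 5.5] [7.4 8.2]
150 [4.3 3.2] [8.8 9.3]
165 [1.9 0.6] [9.6 9.8]
180 [-0.6 -1.9] [9.8 9.6]
195 [-3.2 -4.3] [9.3 8.8]
210 [-5.5 -6.5] [8.2 7.4]
225 [-7.4 -8.2] [6.5 5.5]
240 [-8.8 -9.3] [4.3 3.2]
255 [-9.6 -9.8] [1.9 0.6]
270 [-9.8 -9.6] [-0.6 -1.9]
285 [-9.3 -8.8] [-3.2 -4.3]
300 [-8.2 -7.4] [-5.5 -6.5]
315 [-6.5 -5.5] [-7.4 -8.2]
330 [-4.3 -3.2] [-8.8 -9.3]
345 [-1.9 -0.6] [-9.6 -9.8]
```

```bash
python3 -m jog '[{"linear":[0.0006,-0.0098,0],"rotation":[0,0,0]},{"linear":[0.0019,-0.0096,0],"rotation":[0,0,0]},{"linear":[0,0,0],"rotation":[0,0,0]}]'; python3 r.py
python3 -m jog '[{"linear":[0.0032,-0.0093,0.0003],"rotation":[0,0,0]},{"linear":[0.0043,-0.0088,0.0003],"rotation":[0,0,0]}]'; python3 r.py
python3 -m jog '[{"linear":[0.0055,-0.0082,0.0003],"rotation":[0,0,0]},{"linear":[0.0065,-0.0074,0.0003],"rotation":[0,0,0]}]'; python3 r.py 1
```

```text
time_s: 11.35
tool_pos: [0.4483, -0.1373, 0.3089]
ee_rot: [[0.711, 0.703, 0.004], [0.703, -0.711, -0.002], [0.001, 0.004, -1.0]]
ft_force: [0.2, 0.1, 8.3]
width: 0.225
grasp_force: 29.8
t=11.35 th=15.0 r=75.4 z=0.3089 drag=-0.03 out=-0.21 fz=8.3 sd=0.00
time_s: 11.55
tool_pos: [0.4411, -0.1202, 0.3083]
ee_rot: [[0.712, 0.703, 0.004], [0.703, -0.712, -0.004], [-0.0, 0.005, -1.0]]
ft_force: [0.8, -3.6, 8.1]
width: 0.228
grasp_force: 29.9
t=11.55 th=29.1 r=75.4 z=0.3083 drag=3.70 out=0.24 fz=8.1 sd=0.00
time_s: 11.75
tool_pos: [0.4382, -0.1004, 0.3076]
ee_rot: [[0.711, 0.703, 0.002], [0.703, -0.711, -0.003], [-0.001, 0.004, -1.0]]
ft_force: [-2.1, -3.2, 9.1]
width: 0.219
grasp_force: 30.0
t=11.80 th=45.4 r=75.7 z=0.3076 drag=2.19 out=1.39 fz=8.6 sd=1.04
```

```bash
python3 -m jog '[{"linear":[0.0070,-0.0070,0],"rotation":[0,0,0]},{"linear":[0.0079,-0.0059,0],"rotation":[0,0,0]}]'; python3 r.py
python3 -m jog '[{"linear":[0.0086,-0.0048,0],"rotation":[0,0,0]},{"linear":[0.0093,-0.0032,0],"rotation":[0,0,0]}]'; python3 r.py
python3 -m jog '[{"linear":[0.0048,-0.0012,0],"rotation":[0,0,0]}]'; python3 r.py
python3 -m jog '[{"linear":[0.0048,-0.0009,0.0002],"rotation":[0,0,0]}]'; python3 r.py
python3 -m jog '[{"linear":[0.0049,-0.0005,0.0002],"rotation":[0,0,0]}]'; python3 r.py
python3 -m jog '[{"linear":[0.0049,-0.0001,0.0002],"rotation":[0,0,0]}]'; python3 r.py 3
```

```text
time_s: 12.0
tool_pos: [0.4401, -0.0807, 0.3071]
ee_rot: [[0.712, 0.703, 0.003], [0.703, -0.712, -0.003], [-0.0, 0.004, -1.0]]
ft_force: [2.6, -4.1, 2.8]
width: 0.223
grasp_force: 29.9
t=12.00 th=59.3 r=76.2 z=0.3071 drag=3.33 out=-3.53 fz=2.8 sd=0.00
time_s: 12.2
tool_pos: [0.4474, -0.0619, 0.3064]
ee_rot: [[0.711, 0.703, 0.002], [0.703, -0.711, -0.002], [-0.0, 0.003, -1.0]]
ft_force: [2.3, -5.7, 1.8]
width: 0.222
grasp_force: 29.9
t=12.20 th=74.5 r=76.5 z=0.3064 drag=3.80 out=-4.85 fz=1.8 sd=0.00
time_s: 12.3
tool_pos: [0.4501, -0.0575, 0.3063]
ee_rot: [[0.711, 0.703, 0.001], [0.703, -0.711, -0.002], [-0.0, 0.002, -1.0]]
ft_force: [1.8, -6.1, 1.7]
width: 0.224
grasp_force: 30.0
t=12.30 th=78.4 r=76.5 z=0.3063 drag=4.13 out=-4.89 fz=1.7 sd=0.00
time_s: 12.4
tool_pos: [0.4528, -0.0538, 0.3061]
ee_rot: [[0.711, 0.703, 0.001], [0.703, -0.711, -0.002], [-0.001, 0.002, -1.0]]
ft_force: [3.0, -5.8, 3.7]
width: 0.227
grasp_force: 30.0
t=12.40 th=81.8 r=76.6 z=0.3061 drag=2.79 out=-5.89 fz=3.7 sd=0.00
time_s: 12.5
tool_pos: [0.4558, -0.05, 0.3059]
ee_rot: [[0.711, 0.703, 0.001], [0.703, -0.711, -0.002], [-0.001, 0.002, -1.0]]
ft_force: [1.8, -5.0, 3.7]
width: 0.225
grasp_force: 30.0
t=12.50 th=85.4 r=76.6 z=0.3059 drag=2.61 out=-4.58 fz=3.7 sd=0.00
time_s: 12.6
tool_pos: [0.459, -0.0465, 0.3057]
ee_rot: [[0.711, 0.703, 0.0], [0.703, -0.711, -0.002], [-0.001, 0.002, -1.0]]
ft_force: [0.9, -5.2, 5.3]
width: 0.222
grasp_force: 30.0
t=12.75 th=89.3 r=76.6 z=0.3057 drag=1.74 out=-4.37 fz=5.1 sd=0.88
```

```bash
python3 -m jog '[{"linear":[0.0065,0.0006,0.0002],"rotation":[0,0,0]}]' >/dev/null; python3 r.py
python3 -m jog '[{"linear":[0.0065,0.0012,0.0002],"rotation":[0,0,0]}]' >/dev/null; python3 r.py
python3 -m jog '[{"linear":[0.0064,0.0014,0.0002],"rotation":[0,0,0]}]' >/dev/null; python3 r.py
python3 -m jog '[{"linear":[0.0062,0.0020,0.0002],"rotation":[0,0,0]}]' >/dev/null; python3 r.py
python3 -m jog '[{"linear":[0.0060,0.0025,0.0002],"rotation":[0,0,0]}]' >/dev/null; python3 r.py
python3 -m jog '[{"linear":[0.0058,0.0030,0.0002],"rotation":[0,0,0]}]' >/dev/null; python3 r.py
```

```text
t=12.85 th=93.5 r=76.5 z=0.3055 drag=3.64 out=-2.69 fz=5.9 sd=0.00
t=12.95 th=98.5 r=76.4 z=0.3053 drag=4.45 out=-1.59 fz=6.6 sd=0.00
t=13.05 th=103.5 r=76.4 z=0.3050 drag=2.82 out=-2.42 fz=7.4 sd=0.00
t=13.15 th=108.3 r=76.4 z=0.3048 drag=3.41 out=-1.80 fz=7.3 sd=0.00
t=13.25 th=113.2 r=76.3 z=0.3046 drag=2.73 out=-1.62 fz=6.7 sd=0.00
t=13.35 th=118.0 r=76.3 z=0.3044 drag=3.62 out=-0.91 fz=6.4 sd=0.00
```

```bash
python3 -m jog '[{"linear":[0.0055,0.0034,0.0002],"rotation":[0,0,0]}]' >/dev/null; python3 r.py
python3 -m jog '[{"linear":[0.0052,0.0039,0.0002],"rotation":[0,0,0]}]' >/dev/null; python3 r.py
python3 -m jog '[{"linear":[0.0049,0.0043,0.0002],"rotation":[0,0,0]}]' >/dev/null; python3 r.py
python3 -m jog '[{"linear":[0.0045,0.0047,0.0002],"rotation":[0,0,0]}]' >/dev/null; python3 r.py
python3 -m jog '[{"linear":[0.0040,0.0052,0.0002],"rotation":[0,0,0]}]' >/dev/null; python3 r.py
python3 -m jog '[{"linear":[0.0035,0.0055,0.0002],"rotation":[0,0,0]}]' >/dev/null; python3 r.py
```

```text
t=13.45 th=122.9 r=76.3 z=0.3042 drag=4.11 out=-0.58 fz=7.3 sd=0.00
t=13.55 th=127.7 r=76.2 z=0.3040 drag=3.06 out=0.08 fz=7.9 sd=0.00
t=13.65 th=132.6 r=76.1 z=0.3037 drag=3.38 out=-0.83 fz=8.0 sd=0.00
t=13.75 th=137.5 r=76.1 z=0.3035 drag=4.69 out=-1.04 fz=6.6 sd=0.00
t=13.85 th=142.4 r=75.9 z=0.3033 drag=3.30 out=-0.28 fz=6.7 sd=0.00
t=13.95 th=147.3 r=75.8 z=0.3031 drag=3.80 out=1.23 fz=6.5 sd=0.00
```

```bash
python3 -m jog '[{"linear":[0.0034,0.0057,0.0002],"rotation":[0,0,0]}]' >/dev/null; python3 r.py
python3 -m jog '[{"linear":[0.0028,0.0060,0.0002],"rotation":[0,0,0]}]' >/dev/null; python3 r.py
python3 -m jog '[{"linear":[0.0023,0.0062,0.0002],"rotation":[0,0,0]}]' >/dev/null; python3 r.py
python3 -m jog '[{"linear":[0.0017,0.0064,0.0002],"rotation":[0,0,0]}]' >/dev/null; python3 r.py
python3 -m jog '[{"linear":[0.0011,0.0065,0.0002],"rotation":[0,0,0]}]' >/dev/null; python3 r.py
python3 -m jog '[{"linear":[0.0005,0.0065,0.0002],"rotation":[0,0,0]}]' >/dev/null; python3 r.py
```

```text
t=14.05 th=152.3 r=75.8 z=0.3029 drag=3.00 out=-0.22 fz=6.5 sd=0.00
t=14.15 th=157.3 r=75.8 z=0.3026 drag=3.12 out=-0.98 fz=6.2 sd=0.00
t=14.25 th=162.3 r=75.7 z=0.3024 drag=2.70 out=-1.21 fz=6.2 sd=0.00
t=14.35 th=167.3 r=75.7 z=0.3022 drag=3.63 out=-1.46 fz=6.8 sd=0.00
t=14.45 th=172.3 r=75.6 z=0.3020 drag=3.28 out=-2.91 fz=6.7 sd=0.00
t=14.55 th=177.2 r=75.5 z=0.3017 drag=3.55 out=-2.19 fz=6.6 sd=0.00
```

```bash
python3 -m jog '[{"linear":[-0.0002,0.0065,0.0002],"rotation":[0,0,0]}]' >/dev/null; python3 r.py
python3 -m jog '[{"linear":[-0.0008,0.0065,0.0002],"rotation":[0,0,0]}]' >/dev/null; python3 r.py
python3 -m jog '[{"linear":[-0.0014,0.0064,0.0002],"rotation":[0,0,0]}]' >/dev/null; python3 r.py
python3 -m jog '[{"linear":[-0.0020,0.0062,0.0002],"rotation":[0,0,0]}]' >/dev/null; python3 r.py
python3 -m jog '[{"linear":[-0.0025,0.0060,0.0002],"rotation":[0,0,0]}]' >/dev/null; python3 r.py
python3 -m jog '[{"linear":[-0.0030,0.0058,0.0002],"rotation":[0,0,0]}]' >/dev/null; python3 r.py
```

```text
t=14.65 th=-177.9 r=75.4 z=0.3015 drag=3.98 out=-1.54 fz=7.0 sd=0.00
t=14.75 th=-173.0 r=75.2 z=0.3013 drag=2.75 out=-1.72 fz=6.1 sd=0.00
t=14.85 th=-168.0 r=75.1 z=0.3011 drag=4.35 out=-0.39 fz=6.3 sd=0.00
t=14.95 th=-163.1 r=74.9 z=0.3009 drag=4.15 out=0.77 fz=5.4 sd=0.00
t=15.05 th=-158.1 r=74.7 z=0.3007 drag=4.31 out=0.34 fz=4.8 sd=0.00
t=15.15 th=-152.8 r=74.6 z=0.3005 drag=3.75 out=0.96 fz=4.0 sd=0.00
```

```bash
python3 -m jog '[{"linear":[-0.0033,0.0057,0.0002],"rotation":[0,0,0]}]' >/dev/null; python3 r.py
python3 -m jog '[{"linear":[-0.0037,0.0054,0.0002],"rotation":[0,0,0]}]' >/dev/null; python3 r.py
python3 -m jog '[{"linear":[-0.0042,0.0050,0.0002],"rotation":[0,0,0]}]' >/dev/null; python3 r.py 2
```

```text
t=15.25 th=-147.2 r=74.6 z=0.3002 drag=3.65 out=-0.13 fz=3.2 sd=0.00
t=15.35 th=-141.8 r=74.6 z=0.3000 drag=3.67 out=-0.71 fz=4.1 sd=0.00
t=15.55 th=-135.8 r=74.6 z=0.2997 drag=1.92 out=-2.14 fz=3.9 sd=0.90
```

```bash
python3 -m jog '[{"linear":[-0.0048,0.0044,0.0002],"rotation":[0,0,0]}]' >/dev/null; python3 r.py
python3 -m jog '[{"linear":[-0.0052,0.0040,0.0002],"rotation":[0,0,0]}]' >/dev/null; python3 r.py
python3 -m jog '[{"linear":[-0.0055,0.0035,0.0002],"rotation":[0,0,0]}]' >/dev/null; python3 r.py
python3 -m jog '[{"linear":[-0.0057,0.0031,0.0002],"rotation":[0,0,0]}]' >/dev/null; python3 r.py
python3 -m jog '[{"linear":[-0.0060,0.0026,0.0002],"rotation":[0,0,0]}]' >/dev/null; python3 r.py
python3 -m jog '[{"linear":[-0.0061,0.0021,0.0002],"rotation":[0,0,0]}]' >/dev/null; python3 r.py
```

```text
t=15.65 th=-131.9 r=74.5 z=0.2996 drag=4.89 out=-2.47 fz=2.4 sd=0.00
t=15.75 th=-126.6 r=74.4 z=0.2993 drag=3.24 out=-1.84 fz=2.1 sd=0.00
t=15.85 th=-121.3 r=74.3 z=0.2991 drag=3.69 out=-1.31 fz=0.7 sd=0.00
t=15.95 th=-116.3 r=74.3 z=0.2989 drag=3.40 out=-2.93 fz=1.4 sd=0.00
t=16.05 th=-111.2 r=74.2 z=0.2987 drag=3.76 out=-3.44 fz=0.6 sd=0.00
t=16.15 th=-106.2 r=74.2 z=0.2985 drag=3.24 out=-3.67 fz=0.1 sd=0.00
```

```bash
python3 -m jog '[{"linear":[-0.0064,0.0012,0.0003],"rotation":[0,0,0]}]' >/dev/null; python3 r.py
python3 -m jog '[{"linear":[-0.0065,0.0007,0.0003],"rotation":[0,0,0]}]' >/dev/null; python3 r.py
python3 -m jog '[{"linear":[-0.0065,0.0002,0.0003],"rotation":[0,0,0]}]' >/dev/null; python3 r.py
python3 -m jog '[{"linear":[-0.0065,-0.0003,0.0003],"rotation":[0,0,0]}]' >/dev/null; python3 r.py
python3 -m jog '[{"linear":[-0.0065,-0.0009,0.0003],"rotation":[0,0,0]}]' >/dev/null; python3 r.py
python3 -m jog '[{"linear":[-0.0064,-0.0015,0.0003],"rotation":[0,0,0]}]' >/dev/null; python3 r.py
```

```text
t=16.25 th=-101.2 r=74.1 z=0.2983 drag=2.76 out=-0.75 fz=-0.6 sd=0.00
t=16.35 th=-96.1 r=73.9 z=0.2981 drag=3.50 out=-0.39 fz=-0.3 sd=0.00
t=16.45 th=-91.0 r=73.9 z=0.2979 drag=3.12 out=0.56 fz=-0.1 sd=0.00
t=16.55 th=-85.9 r=73.7 z=0.2976 drag=3.64 out=0.81 fz=-1.4 sd=0.00
t=16.65 th=-80.8 r=73.7 z=0.2974 drag=4.72 out=1.67 fz=-1.6 sd=0.00
t=16.75 th=-75.6 r=73.6 z=0.2972 drag=3.24 out=2.70 fz=-1.1 sd=0.00
```

```bash
python3 -m jog '[{"linear":[-0.0064,-0.0015,0.0003],"rotation":[0,0,0]}]' >/dev/null; python3 r.py
python3 -m jog '[{"linear":[-0.0062,-0.0021,0.0003],"rotation":[0,0,0]}]' >/dev/null; python3 r.py
python3 -m jog '[{"linear":[-0.0059,-0.0028,0.0003],"rotation":[0,0,0]}]' >/dev/null; python3 r.py
python3 -m jog '[{"linear":[-0.0056,-0.0034,0.0003],"rotation":[0,0,0]}]' >/dev/null; python3 r.py
python3 -m jog '[{"linear":[-0.0053,-0.0039,0.0003],"rotation":[0,0,0]}]' >/dev/null; python3 r.py
python3 -m jog '[{"linear":[-0.0049,-0.0043,0.0003],"rotation":[0,0,0]}]' >/dev/null; python3 r.py
```

```text
t=16.85 th=-70.4 r=73.7 z=0.2969 drag=3.13 out=2.14 fz=-0.1 sd=0.00
t=16.95 th=-65.3 r=73.8 z=0.2967 drag=4.06 out=0.09 fz=1.3 sd=0.00
t=17.05 th=-60.2 r=73.9 z=0.2964 drag=3.20 out=0.74 fz=1.7 sd=0.00
t=17.15 th=-55.2 r=73.9 z=0.2962 drag=4.02 out=0.30 fz=1.5 sd=0.00
t=17.25 th=-50.1 r=74.0 z=0.2959 drag=4.33 out=0.38 fz=3.1 sd=0.00
t=17.35 th=-45.0 r=74.1 z=0.2957 drag=3.09 out=0.59 fz=4.1 sd=0.00
```

```bash
python3 -m jog '[{"linear":[-0.0046,-0.0047,0.0002],"rotation":[0,0,0]}]' >/dev/null; python3 r.py
python3 -m jog '[{"linear":[-0.0042,-0.0051,0.0002],"rotation":[0,0,0]}]' >/dev/null; python3 r.py
python3 -m jog '[{"linear":[-0.0037,-0.0054,0.0002],"rotation":[0,0,0]}]' >/dev/null; python3 r.py
python3 -m jog '[{"linear":[-0.0032,-0.0057,0.0002],"rotation":[0,0,0]}]' >/dev/null; python3 r.py
python3 -m jog '[{"linear":[-0.0027,-0.0060,0.0002],"rotation":[0,0,0]}]' >/dev/null; python3 r.py
python3 -m jog '[{"linear":[-0.0021,-0.0062,0.0002],"rotation":[0,0,0]}]' >/dev/null; python3 r.py
```

```text
t=17.45 th=-39.9 r=74.2 z=0.2954 drag=3.59 out=0.04 fz=4.6 sd=0.00
t=17.55 th=-34.8 r=74.4 z=0.2952 drag=3.50 out=-0.24 fz=5.3 sd=0.00
t=17.65 th=-29.8 r=74.5 z=0.2950 drag=4.00 out=-1.13 fz=6.0 sd=0.00
t=17.75 th=-24.7 r=74.7 z=0.2947 drag=2.91 out=-1.75 fz=4.6 sd=0.00
t=17.85 th=-19.7 r=74.8 z=0.2945 drag=3.72 out=-2.37 fz=4.3 sd=0.00
t=17.95 th=-14.7 r=74.9 z=0.2943 drag=2.87 out=-2.64 fz=5.2 sd=0.00
```

```bash
python3 -m jog '[{"linear":[-0.0014,-0.0064,0.0002],"rotation":[0,0,0]}]' >/dev/null; python3 r.py
python3 -m jog '[{"linear":[-0.0008,-0.0065,0.0002],"rotation":[0,0,0]}]' >/dev/null; python3 r.py
python3 -m jog '[{"linear":[-0.0003,-0.0065,0.0002],"rotation":[0,0,0]}]' >/dev/null; python3 r.py
python3 -m jog '[{"linear":[0.0003,-0.0065,0.0002],"rotation":[0,0,0]}]' >/dev/null; python3 r.py
python3 -m jog '[{"linear":[0.0008,-0.0065,0.0002],"rotation":[0,0,0]}]' >/dev/null; python3 r.py
python3 -m jog '[{"linear":[0.0014,-0.0064,0.0002],"rotation":[0,0,0]}]' >/dev/null; python3 r.py
```

```text
t=18.05 th=-9.8 r=75.0 z=0.2941 drag=2.94 out=-2.14 fz=5.5 sd=0.00
t=18.15 th=-4.8 r=75.0 z=0.2939 drag=3.91 out=-1.68 fz=4.3 sd=0.00
t=18.25 th=0.2 r=75.1 z=0.2937 drag=2.66 out=-2.18 fz=4.4 sd=0.00
t=18.35 th=5.1 r=75.2 z=0.2934 drag=3.57 out=-2.21 fz=4.4 sd=0.00
t=18.45 th=10.1 r=75.3 z=0.2932 drag=3.73 out=-2.73 fz=5.2 sd=0.00
t=18.55 th=15.1 r=75.4 z=0.2930 drag=2.40 out=-1.91 fz=4.8 sd=0.00
```

```bash
python3 -m jog '[{"linear":[0.0020,-0.0062,0.0002],"rotation":[0,0,0]}]' >/dev/null; python3 r.py
python3 -m jog '[{"linear":[0.0025,-0.0060,0.0002],"rotation":[0,0,0]}]' >/dev/null; python3 r.py
python3 -m jog '[{"linear":[0.0030,-0.0058,0.0002],"rotation":[0,0,0]}]' >/dev/null; python3 r.py
python3 -m jog '[{"linear":[0.0035,-0.0055,0.0002],"rotation":[0,0,0]}]' >/dev/null; python3 r.py
python3 -m jog '[{"linear":[0.0040,-0.0052,0.0002],"rotation":[0,0,0]}]' >/dev/null; python3 r.py
```

```text
t=18.65 th=20.0 r=75.4 z=0.2928 drag=3.22 out=-1.84 fz=5.0 sd=0.00
t=18.75 th=24.9 r=75.4 z=0.2926 drag=3.98 out=-2.23 fz=4.5 sd=0.00
t=18.85 th=29.7 r=75.5 z=0.2924 drag=5.07 out=-0.69 fz=5.3 sd=0.00
t=18.95 th=34.6 r=75.6 z=0.2922 drag=4.18 out=-1.32 fz=5.4 sd=0.00
t=19.05 th=39.4 r=75.6 z=0.2920 drag=6.14 out=-0.93 fz=5.7 sd=0.00
```

```bash
python3 -m jog '[{"linear":[0.0017,-0.0020,0.0001],"rotation":[0,0,0]}]' >/dev/null; python3 r.py
python3 -m jog '[{"linear":[0.0017,-0.0020,0.0001],"rotation":[0,0,0]}]' >/dev/null; python3 r.py
python3 r.py 8
```

```text
t=19.15 th=41.5 r=75.6 z=0.2919 drag=5.00 out=0.07 fz=5.5 sd=0.00
t=19.25 th=43.3 r=75.7 z=0.2918 drag=6.00 out=-0.71 fz=5.1 sd=0.00
t=19.65 th=43.4 r=75.8 z=0.2918 drag=4.04 out=-1.22 fz=5.9 sd=0.75
```

The drag rose from about 3.5 N to about 5.7 N from 20° on, over roughly 23° of turning. That puts the foot at about 70 N, mid-band. I'll release and lift straight up.

```bash
python3 -m jog '[{"linear":[0,0,0],"rotation":[0,0,0]},{"linear":[0,0,0],"rotation":[0,0,0]},{"linear":[0,0,0],"rotation":[0,0,0]},{"linear":[0,0,0],"rotation":[0,0,0]},{"linear":[0,0,0],"rotation":[0,0,0]}]' 0.09
python3 -m jog '[{"linear":[0,0,0],"rotation":[0,0,0]},{"linear":[0,0,0],"rotation":[0,0,0]},{"linear":[0,0,-0.005],"rotation":[0,0,0]},{"linear":[0,0,-0.01],"rotation":[0,0,0]},{"linear":[0,0,-0.02],"rotation":[0,0,0]}]'
python3 -m jog '[{"linear":[0,0,-0.03],"rotation":[0,0,0]},{"linear":[0,0,-0.03],"rotation":[0,0,0]},{"linear":[0,0,-0.03],"rotation":[0,0,0]},{"linear":[-0.03,0,0],"rotation":[0,0,0]},{"linear":[-0.03,0,0],"rotation":[0,0,0]}]'
python3 -m jog '[{"linear":[-0.03,0,0],"rotation":[0,0,0]},{"linear":[-0.02,0,0],"rotation":[0,0,0]},{"linear":[0,0,0],"rotation":[0,0,0]},{"linear":[0,0,0],"rotation":[0,0,0]}]'
python3 - <<'E'
from h import *
import cv2
a=snapshot("wrist")["image"];b=cv2.resize(snapshot("side")["image"][150:270,230:390],(560,420),interpolation=2)
cv2.imwrite("pics/g4.png",cv2.resize(cv2.hconcat([a,b]),(800,300))[:,:,::-1])
E
```

```text
time_s: 20.15
tool_pos: [0.4385, -0.1008, 0.2913]
ee_rot: [[0.711, 0.703, -0.001], [0.703, -0.711, 0.001], [-0.0, -0.001, -1.0]]
ft_force: [-0.1, 0.1, 0.1]
width: 0.612
grasp_force: 0.0
time_s: 20.65
tool_pos: [0.4383, -0.1008, 0.3267]
ee_rot: [[0.711, 0.703, -0.002], [0.703, -0.711, 0.001], [-0.001, -0.002, -1.0]]
ft_force: [0.7, 0.5, -1.1]
width: 0.972
grasp_force: 0.0
time_s: 21.15
tool_pos: [0.396, -0.1434, 0.4182]
ee_rot: [[0.71, 0.705, 0.002], [0.705, -0.71, -0.001], [0.001, 0.003, -1.0]]
ft_force: [0.3, -0.2, -0.1]
width: 0.98
grasp_force: 0.0
time_s: 21.55
tool_pos: [0.3607, -0.1783, 0.4173]
ee_rot: [[0.712, 0.702, 0.001], [0.702, -0.712, -0.0], [0.001, 0.001, -1.0]]
ft_force: [0.6, 0.4, -0.9]
width: 0.977
grasp_force: 0.0
```

View pics/g4.png

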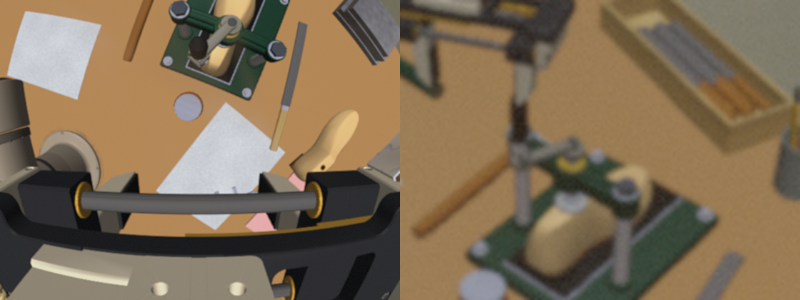

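The picture shows the grip standing upright in the side view (around column 518), the foot on the last's heel, and the other things where they were. I'm handing the job in.

```bash
python3 -c "
from plant import *
print(sign_off())"
```

```text
the job is handed in; nothing more can be done
None
```

I folded the grip up to its stop and wound the press down about 403° until the foot held the last. By feel that is about 70 N, estimated from the drag at the grip rather than measured directly. I then let go with the grip upright and handed the job in at about 22 s; no verdict came back.

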